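# Nest the empty sorting trays on the gift-packing bench

### The job

Clear up the empty grey sorting trays: put the blunt-nosed tray with a carrying handle into the deeper handle-less tray of the same outline, and the half-moon tray with a handle into the deeper half-moon one. Turn each so that its outline matches the tray below and it drops fully home, flat on the bottom, with the deep trays still standing on the bench. The oblong handled tray has no partner here.

Things in the scene. Friction and masses are not known exactly. Their poses are not given: they have to be found in the camera images.
- nosed_insert: Shallow tray, grey plastic, walls 3, flaring 18 deg, 26 mm high: square back at -x, narrowing from x = 20 to a blunt nose 20 wide at +x. 86 (x -40 to 46) by 56 mm at the bottom, 103 by 73 at the rim. Handle over its middle: bar 50 long (along x), 12 wide (y), 60 to 74 above the underside, on two posts at x = +-19. Origin: centre of the underside, below the handle's middle, z up. 140 g, balanced.
- nosed_outer: Deep tray of the same blunt-nosed outline, no handle: grey plastic, walls 3, flaring 18 deg, floor 4, 40 mm high; 95 (x) by 65 at the bottom, 121 by 91 at the rim; nose at +x. Loose, 450 g. Origin: centre of the underside, z up. Nested, the insert's origin is 4 above this one, same x direction; 3 mm play all round at the floor, 12 on entering the rim.
- moon_insert: Shallow half-moon tray, grey plastic, walls 3, flaring 18 deg, 26 mm high: straight back at -x, curved front at +x. 60 (x -26 to 34) by 92 mm at the bottom, 77 by 112 at the rim. Handle over its middle: bar 50 long (along x), 12 wide (y), 60 to 74 above the underside, on two posts at x = +-19. Origin: centre of the underside, below the handle's middle, z up. 140 g, balanced.
- moon_outer: Deep tray of the same half-moon outline, no handle: grey plastic, walls 3, flaring 18 deg, floor 4, 40 mm high; 69 (x) by 103 at the bottom, 95 by 133 at the rim; curved front at +x. Loose, 450 g. Origin: centre of the underside, z up. Nested, the insert's origin is 4 above this one, same x direction; 3 mm play all round at the floor, 12 on entering the rim.
Things that resemble listed ones, but are neither listed nor needed, are in the scene too. Leave any orange or yellow look-alike of the moon_insert alone.

How it is judged:
By the outcome, as a careful person would: the job done as asked, in the order asked, and still so for the second after the job is handed in, with the robot touching nothing.
It also fails if it takes over 64 s, if anything falls off the work surface, if the arm or the gripper's body presses on something with over 40 N, if the wrist force passes 120 N, or if a joint passes its speed limit or range.

### The arm

A 6-joint arm with a two-finger parallel gripper is mounted at the origin on the work surface. World frame = base frame: x ahead of the robot, y to its left, z up, the work surface at z = 0. Lengths are in mm, angles in rad, forces in N, time in s.
With the tool pointing down it reaches from about 250 to 725 mm from the base axis. Payload 4 kg.
Tool frame: the origin (TCP) lies midway between the tips of the shut fingers; the grasp point (between the pads) lies 19 mm behind it; z points along the fingers, x is the direction in which the jaws open and shut, and the axes are right-handed (so a half turn about z gives the same grasp; the last joint's range is limited). The gripper opens to 85 mm and grips with 20 to 120 N. Pads are 22 mm wide; open, the fingers measure 114 mm over their backs; the gripper's body (76 mm by 85 mm) begins 54 mm behind the grasp point. The pads swing forward as they close: fully open they stand 13 mm farther back than shut.
Start: joints at [1.215, 0.241, 0.005, 1.335, 0, 1.571], TCP at [174.168, 468.684, 203.106] pointing down, gripper open.
Joint ranges: [-2.72, 2.72], [-1.05, 1.87], [-1.09, 1.28], [-1.99, 2.15], [-1.42, 1.44], [-3.14, 3.14]. Speed limits (rad/s): [2.79, 2.79, 3.14, 3.14, 3.14, 3.14].

### API

Orientations are given as a unit quaternion [x, y, z, w].
In Python, from rig import arm gives the robot as it stands. The module is installed in compiled form; this text tells all that it offers.
- The arm moves only by the tool servo_tool, never from a script. Its arguments are lists of equal length, an entry for each row: "travel": the shift along the tool's x, y, z in mm, a list of three; "turn": the turn, a rotation vector about the tool's x, y, z in units of 6 degrees (1.0 is 6 degrees), a list of three. In form: {"travel": [[x, y, z], ...], "turn": [[ax, ay, az], ...]}. A call has 1 to 5 rows; each row shifts and turns the commanded pose from where the row before left it, along the tool's axes as they then stand; what a row does not reach is not made up. A row lasts 1/12 s, in which the tool goes at most 41.7 mm and 7.16 degrees, less where a joint would pass 70% of its speed; a pose out of reach is approached as far as the arm can. A call is refused whole if a number of a shift passes 41.7 or a number of a turn 1, either way. A call with a gripper value outside its range is refused whole. "grip" is the finger opening in mm, from 0 to 85.4, set as the call begins (left out, the last holds). The fingers move at their own pace and stop on an object; "grip_force" is the grip in N (left out, the last holds). Time passes only in rows, so rows that do not move let the fingers close. It gives the time, the measured TCP pose, the force and the opening at its end, in the units of the state.
- arm.read_state(): the state, without advancing time (a new reading comes with each control period).
- arm.capture(name): name is "side" or "top"; returns a dict with "image" (420x560x3 uint8, red, green, blue), "z_map" (420x560 float32, mm along the optical axis (not along the pixel's ray), 0 where there is no reading), "fx", "fy", "cx", "cy" (pixels), "extrinsics" (4x4, takes a point from camera to world coordinates). Camera axes: x right, y up, looking along -z (the intrinsics and any distortion apply to the point x, -y, -z); pixel columns grow to the right and rows downward; lengths in mm; the calibration is good to about 2 mm. A picture is of the moment at which its call begins.
- arm.hand_in(): hands the job in, once; it reports no verdict.
The state is a dict: "time": time; "qpos": joint angles; "qvel": joint speeds; "joint_torque": joint torques, N m; "eef_pos": TCP position; "eef_rot": TCP orientation; "force": force on the tool from outside, world axes, zero at the start; "moment": the same for the moment, N m; "grip_width": finger opening in mm.
Only numpy, scipy, OpenCV 4.12 (cv2) and the standard library are available. Lean on these libraries where they do the work, as an engineer would, in place of code of your own. Each camera call takes 0.05 s, during which the arm holds its last target.

## Working session

There is one attempt and no reset: what is moved stays moved. The work goes in short steps, Python scripts to look and compute and a tool call to move; the robot and the scene stay as the last step left them, time stands still between calls to the robot, and variables do not carry over. Pictures are saved under pics/ and viewed, and the job is handed in when it is done.

Besides the shell and the picture viewer there is one more tool, called after ">>>" as name(argument=value, ...) on one line, values as JSON. servo_tool: Moves the arm, as the interface text tells. Its arguments: {"type":"object","properties":{"travel":{"type":"array","items":{"type":"array","items":{"type":"number"}}},"turn":{"type":"array","items":{"type":"array","items":{"type":"number"}}},"grip":{"type":"number"},"grip_force":{"type":"number"}},"required":["travel","turn"]}

```bash
mkdir -p pics; ls
python3 - <<'E'
from rig import arm
import cv2,numpy as np,pickle
s=arm.read_state();print(s)
for n in("top","side"):
    c=arm.capture(n);pickle.dump(c,open(n+'0.pkl','wb'))
    cv2.imwrite(f'pics/{n}0.png',c['image'][:,:,::-1]);print(c['fx'],c['cx'],c['cy'],np.round(c['extrinsics'],3).tolist(),(c['z_map']>0).mean(),[k for k in c])
E
```

```text
pics
{'time': 0.0, 'qpos': array([1.21498032e+00, 2.41398744e-01, 3.71240224e-03, 1.33521042e+00,
       3.46161231e-06, 1.57081562e+00]), 'qvel': array([ 0.00057864,  0.0002434 ,  0.0010631 , -0.00038313, -0.000238  ,
        0.00177828]), 'joint_torque': array([-1.45157142e-04, -3.72314394e+01,  2.52410853e+01,  1.68756838e-02,
       -6.68397092e-06,  3.95984770e-06]), 'eef_pos': array([173.93222784, 468.02407911, 202.21562825]), 'eef_rot': array([ 8.21088294e-01,  5.70800237e-01, -8.63296575e-04,  5.98059126e-04]), 'force': array([ 1.17239517,  0.82572166, -1.01400561]), 'moment': array([-0.01478302,  0.03505186,  0.00735555]), 'grip_width': 85.50479734677026}
495.15416281862565 278.4724709164682 202.48421564818764 [[0.021, 0.999, -0.033, 395.322], [-1.0, 0.021, -0.009, -60.391], [-0.008, 0.033, 0.999, 1415.095], [0.0, 0.0, 0.0, 1.0]] 0.9960714285714286 ['image', 'z_map', 'fx', 'fy', 'cx', 'cy', 'extrinsics']
518.1946681126569 288.38305732568114 207.29679101745526 [[0.791, 0.433, -0.433, -69.796], [-0.612, 0.548, -0.57, -743.262], [-0.009, 0.715, 0.699, 924.461], [0.0, 0.0, 0.0, 1.0]] 0.9959608843537415 ['image', 'z_map', 'fx', 'fy', 'cx', 'cy', 'extrinsics']
```

View pics/top0.png

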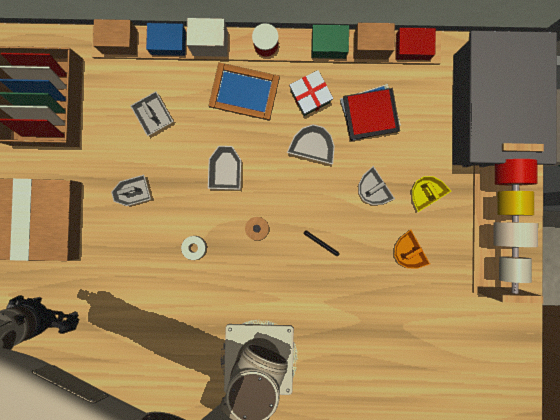

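View pics/side0.png

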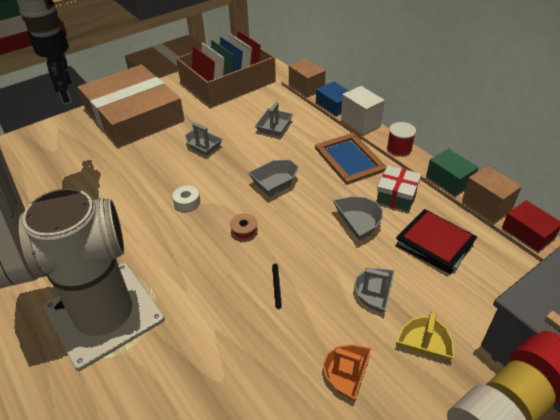

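```bash
cat > h.py <<'E'
import numpy as np,cv2,pickle
def cloud(c):
    z=c['z_map'];v,u=np.mgrid[:420,:560]
    P=np.stack([(u-c['cx'])/c['fx']*z,-(v-c['cy'])/c['fy']*z,-z],-1)
    E=c['extrinsics'];return P@E[:3,:3].T+E[:3,3]
def ray(c,u,v,h):
    d=np.stack([(u-c['cx'])/c['fx'],-(v-c['cy'])/c['fy'],-np.ones_like(u,float)],-1)
    E=c['extrinsics'];d=d@E[:3,:3].T;o=E[:3,3];return o+d*((h-o[2])/d[...,2])[...,None]
E
python3 - <<'E'
from h import *
t=pickle.load(open('top0.pkl','rb'));s=pickle.load(open('side0.pkl','rb'))
W=cloud(t)
print('table',np.median(W[260:300,250:300,2]),W[260:300,250:300,2].std())
R={'ni':(100,170,165,215),'no':(200,140,250,195),'mo':(282,118,342,170),'mi':(350,160,398,212),'ob':(125,85,180,140)}
for k,(a,b,c,d) in R.items():
    w=W[b:d,a:c].reshape(-1,3);w=w[(w[:,2]>8)&(w[:,2]<100)]
    print(k,len(w),'z pct',np.percentile(w[:,2],[10,50,90,99]).round(1))
    m=w[w[:,2]>55]
    if len(m)>5:
        r=cv2.minAreaRect(m[:,:2].astype(np.float32));print(' bar',len(m),r,m.mean(0).round(1))
    r=cv2.minAreaRect(w[w[:,2]<50][:,:2].astype(np.float32));print(' rim',r)
W2=cloud(s);print('side table',np.median(W2[240:280,200:250,2]))
cv2.imwrite('pics/crop.png',np.hstack([cv2.resize(x,(400,400),interpolation=cv2.INTER_CUBIC) for x in (t['image'][135:215,100:180,::-1],t['image'][135:215,340:420,::-1])]))
cv2.imwrite('pics/crop2.png',np.hstack([cv2.resize(x,(400,400),interpolation=cv2.INTER_CUBIC) for x in (t['image'][130:210,185:265,::-1],t['image'][105:185,272:352,::-1])]))
E
```

```text
table -0.4671640934595871 70.75051152285438
ni 483 z pct [10.3 22.9 71.8 77.2]
 bar 88 ((465.28521728515625, 367.0910339355469), (12.411118507385254, 48.837623596191406), 17.2584171295166) [464.6 367.5  72.2]
 rim ((464.9573059082031, 366.3862609863281), (159.70819091796875, 97.50321960449219), 87.48959350585938)
no 661 z pct [10.3 28.1 40.6 44. ]
 rim ((543.4946899414062, 109.04483795166016), (136.54359436035156, 97.08047485351562), 1.2106297016143799)
mo 681 z pct [10.1 27.9 40.8 44.8]
 rim ((613.53515625, -143.6721954345703), (143.98695373535156, 100.64884948730469), 76.98715209960938)
mi 454 z pct [10.  23.  72.9 77.8]
 bar 85 ((486.6649169921875, -314.25762939453125), (11.953010559082031, 49.92729187011719), 34.39568328857422) [ 486.1 -313.2   72.8]
 rim ((500.19268798828125, -325.3281555175781), (104.90750122070312, 115.97034454345703), 88.15646362304688)
ob 550 z pct [ 9.7 23.5 71.9 77.5]
 bar 89 ((686.4200439453125, 316.166015625), (50.958152770996094, 12.387231826782227), 29.494447708129883) [685.5 315.1  72.3]
 rim ((685.3966064453125, 315.62530517578125), (108.38623809814453, 134.71592712402344), 28.59324073791504)
side table -1.555417048696711
```

View pics/crop.png

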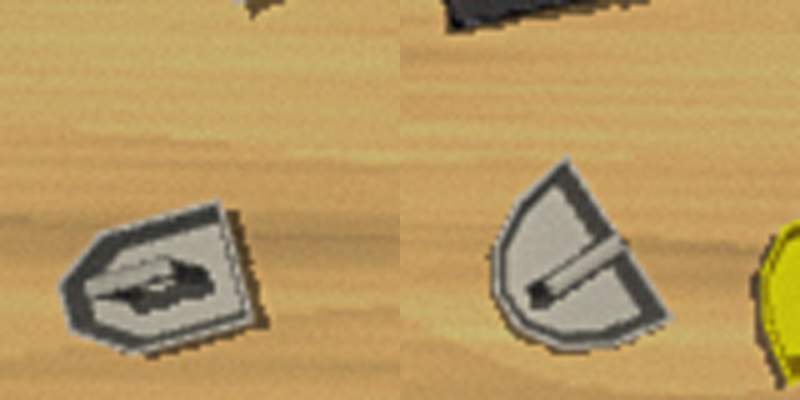

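View pics/crop2.png

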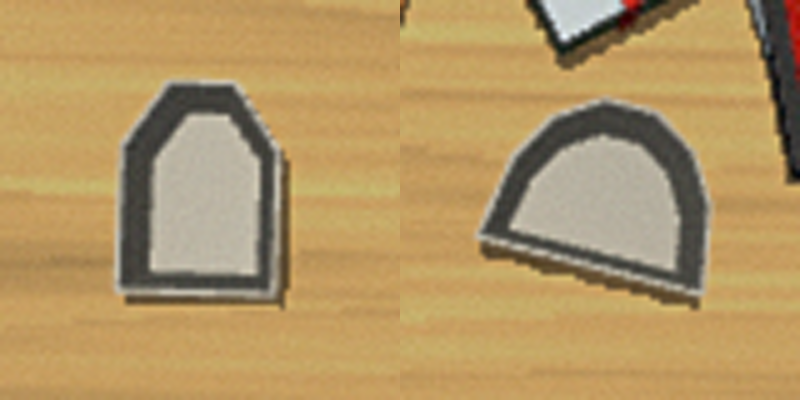

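The crops confirm the choice:
- **Nosed insert:** grey, (132,191), nose pointing left. The oblong at (153,115) is the look-alike.
- **Moon insert:** grey, (375,187), curve pointing lower-left. The yellow (430,193) and orange (410,250) ones are the look-alikes.
- **Nosed outer:** (226,168), nose up.
- **Moon outer:** (312,146), curve up.

Next I'll measure the rims precisely.

```bash
cat >> h.py <<'E'
def rim(c,box,h,k=6):
    a,b,cc,d=box
    im=cv2.resize(c['image'][b:d,a:cc],None,fx=k,fy=k,interpolation=cv2.INTER_CUBIC)
    hsv=cv2.cvtColor(im,cv2.COLOR_RGB2HSV)
    m=((hsv[...,1]<60)).astype(np.uint8)*255
    cs,_=cv2.findContours(m,cv2.RETR_EXTERNAL,cv2.CHAIN_APPROX_NONE)
    q=max(cs,key=cv2.contourArea)[:,0].astype(float)
    u=(q[:,0]+.5)/k-.5+a; v=(q[:,1]+.5)/k-.5+b
    P=ray(c,u,v,h)[:,:2].astype(np.float32)
    (cx,cy),_,_=r=cv2.minAreaRect(P)
    M=cv2.moments(P);cen=np.array([M['m10'],M['m01']])/M['m00']
    return P,r,cen,m
E
python3 - <<'E'
from h import *
t=pickle.load(open('top0.pkl','rb'))
R={'ni':((100,170,165,215),26),'no':((200,140,250,195),40),'mo':((282,118,342,170),40),'mi':((350,160,398,212),26)}
ms=[]
for k,(b,h) in R.items():
    P,r,cen,m=rim(t,b,h);ms.append(cv2.resize(m,(200,200)));print(k,np.round(r[0],1),np.round(r[1],1),round(r[2],2),'centroid',cen.round(1))
    ap=cv2.approxPolyDP(P,6,True)[:,0];print(ap.round(0).tolist())
cv2.imwrite('pics/m.png',np.hstack(ms))
E
```

```text
ni [463.9 370.9] [ 73.5 103.3] 16.47 centroid [465.1 367. ]
[[512.0, 334.0], [493.0, 400.0], [462.0, 423.0], [436.0, 416.0], [425.0, 377.0], [444.0, 314.0]]
no [536.4 104.2] [121.1  91.8] 0.02 centroid [531.8 104.3]
[[596.0, 123.0], [561.0, 149.0], [479.0, 150.0], [476.0, 62.0], [560.0, 61.0], [596.0, 86.0]]
mo [ 612.4 -142.7] [131.  96.] 76.83 centroid [ 606.5 -141.3]
[[629.0, -88.0], [582.0, -70.0], [554.0, -196.0], [605.0, -199.0], [632.0, -190.0], [655.0, -169.0], [661.0, -133.0]]
mi [ 483.9 -310.5] [109.9  78. ] 34.13 centroid [ 486.8 -314.9]
[[551.0, -312.0], [523.0, -282.0], [473.0, -272.0], [444.0, -303.0], [444.0, -338.0], [461.0, -373.0]]
```

View pics/m.png

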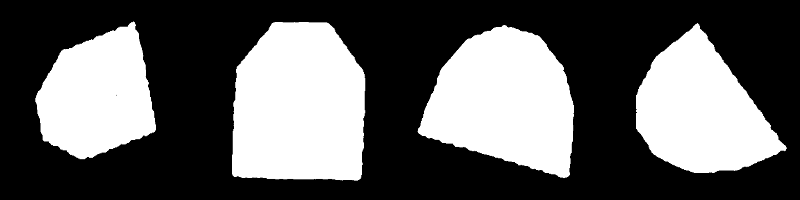

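```bash
cat > g.py <<'E'
# usage: python3 g.py x y z theta_deg  n_rows  (n=0 auto): prints rows in tool axes for pointing-down tool
import sys,json,numpy as np
from scipy.spatial.transform import Rotation as Ro
from rig import arm
s=arm.read_state();p=s['eef_pos'];R=Ro.from_quat(s['eef_rot'])
X=R.as_matrix();th=np.degrees(np.arctan2(X[1,0],X[0,0]))
print('t %.2f'%s['time'],'p',p.round(1),'th %.1f'%th,'tilt %.2f'%np.degrees(np.arccos(-X[2,2])),'q',np.degrees(s['qpos']).round(1),'F',s['force'].round(1),'grip %.1f'%s['grip_width'])
if len(sys.argv)>4:
    x,y,z,T=map(float,sys.argv[1:5]);g=np.array([x,y,z]);d=float(sys.argv[5]) if len(sys.argv)>5 else T-th
    if len(sys.argv)<=5: d=(d+180)%360-180
    n=int(max(np.ceil(np.linalg.norm(g-p)/38),np.ceil(abs(d)/5.9),1))
    t=Ro.from_euler('z',th,degrees=True)*Ro.from_rotvec([np.pi,0,0])
    G=Ro.from_euler('z',th+d,degrees=True)*Ro.from_rotvec([np.pi,0,0])
    tilt=(R.inv()*t).as_rotvec(degrees=True)/6/n
    tr=[];tu=[];cur=p.copy();f=R
    from scipy.spatial.transform import Rotation
    for i in range(n):
        step=(g-p)/n; a=Ro.from_euler('z',th+d*i/n,degrees=True)*Ro.from_rotvec([np.pi,0,0])
        tr.append((a.inv().apply(step)).round(1).tolist());tu.append([round(tilt[0],2),round(tilt[1],2),round(-d/n/6,2)])
    for i in range(0,n,5):print(json.dumps({"travel":tr[i:i+5],"turn":tu[i:i+5]}))
E
python3 g.py 465 368 180 16.7
```

```text
t 0.10 p [174.  468.1 202.3] th 69.6 tilt 0.11 q [69.6 13.8  0.2 76.5 -0.  90. ] F [ 0.6 -0.6 -0.3] grip 85.4
{"travel": [[0.8, 34.2, 2.5], [4.3, 33.9, 2.5], [7.8, 33.3, 2.5], [11.2, 32.3, 2.5], [14.4, 31.0, 2.5]], "turn": [[0.0, 0.0, 0.98], [0.0, 0.0, 0.98], [0.0, 0.0, 0.98], [0.0, 0.0, 0.98], [0.0, 0.0, 0.98]]}
{"travel": [[17.5, 29.4, 2.5], [20.4, 27.4, 2.5], [23.1, 25.2, 2.5], [25.6, 22.7, 2.5]], "turn": [[0.0, 0.0, 0.98], [0.0, 0.0, 0.98], [0.0, 0.0, 0.98], [0.0, 0.0, 0.98]]}
```

>>> servo_tool(travel=[[0,0,0]], turn=[[0,0,1]])

```text
time: 0.18
eef_pos: [174.0, 468.2, 202.4]
eef_rot: [0.85, 0.526, -0.001, 0.0]
force: [0.5, -0.0, -0.6]
grip_width: 85.4
```

```bash
python3 g.py 465 368 180 16.7;python3 g.py 465 368 180 196.7
```

```text
t 0.18 p [174.  468.2 202.4] th 63.5 tilt 0.09 q [69.6 13.8  0.2 76.5  0.  96.1] F [ 0.5 -0.  -0.6] grip 85.4
{"travel": [[4.5, 33.9, 2.5], [7.5, 33.4, 2.5], [10.5, 32.5, 2.5], [13.4, 31.5, 2.5], [16.2, 30.1, 2.5]], "turn": [[0.0, 0.0, 0.87], [0.0, 0.0, 0.87], [0.0, 0.0, 0.87], [0.0, 0.0, 0.87], [0.0, 0.0, 0.87]]}
{"travel": [[18.9, 28.5, 2.5], [21.4, 26.7, 2.5], [23.7, 24.6, 2.5], [25.8, 22.4, 2.5]], "turn": [[0.0, 0.0, 0.87], [0.0, 0.0, 0.87], [0.0, 0.0, 0.87], [0.0, 0.0, 0.87]]}
t 0.18 p [174.  468.2 202.4] th 63.5 tilt 0.09 q [69.6 13.8  0.2 76.5  0.  96.1] F [ 0.5 -0.  -0.6] grip 85.4
{"travel": [[1.7, 13.3, 1.0], [0.4, 13.4, 1.0], [-1.0, 13.3, 1.0], [-2.3, 13.2, 1.0], [-3.6, 12.9, 1.0]], "turn": [[0.0, 0.0, -0.97], [0.0, 0.0, -0.97], [0.0, 0.0, -0.97], [0.0, 0.0, -0.97], [0.0, 0.0, -0.97]]}
{"travel": [[-4.9, 12.5, 1.0], [-6.1, 11.9, 1.0], [-7.3, 11.2, 1.0], [-8.4, 10.4, 1.0], [-9.4, 9.5, 1.0]], "turn": [[0.0, 0.0, -0.97], [0.0, 0.0, -0.97], [0.0, 0.0, -0.97], [0.0, 0.0, -0.97], [0.0, 0.0, -0.97]]}
{"travel": [[-10.3, 8.5, 1.0], [-11.1, 7.4, 1.0], [-11.8, 6.3, 1.0], [-12.4, 5.1, 1.0], [-12.8, 3.8, 1.0]], "turn": [[0.0, 0.0, -0.97], [0.0, 0.0, -0.97], [0.0, 0.0, -0.97], [0.0, 0.0, -0.97], [0.0, 0.0, -0.97]]}
{"travel": [[-13.2, 2.5, 1.0], [-13.3, 1.1, 1.0], [-13.4, -0.2, 1.0], [-13.3, -1.6, 1.0], [-13.1, -2.9, 1.0]], "turn": [[0.0, 0.0, -0.97], [0.0, 0.0, -0.97], [0.0, 0.0, -0.97], [0.0, 0.0, -0.97], [0.0, 0.0, -0.97]]}
{"travel": [[-12.7, -4.2, 1.0], [-12.2, -5.5, 1.0], [-11.6, -6.7, 1.0]], "turn": [[0.0, 0.0, -0.97], [0.0, 0.0, -0.97], [0.0, 0.0, -0.97]]}
```

>>> servo_tool(travel=[[1.7,13.3,1],[0.4,13.4,1],[-1,13.3,1],[-2.3,13.2,1],[-3.6,12.9,1]], turn=[[0,0,-0.97],[0,0,-0.97],[0,0,-0.97],[0,0,-0.97],[0,0,-0.97]])

```text
time: 0.6
eef_pos: [237.8, 446.4, 197.5]
eef_rot: [0.688, 0.725, -0.001, 0.0]
force: [0.3, 0.7, -0.7]
grip_width: 85.7
```

>>> servo_tool(travel=[[-4.9,12.5,1],[-6.1,11.9,1],[-7.3,11.2,1],[-8.4,10.4,1],[-9.4,9.5,1]], turn=[[0,0,-0.97],[0,0,-0.97],[0,0,-0.97],[0,0,-0.97],[0,0,-0.97]])

```text
time: 1.02
eef_pos: [301.2, 425.0, 192.5]
eef_rot: [0.484, 0.875, -0.001, -0.0]
force: [-0.5, 0.1, -0.2]
grip_width: 85.3
```

>>> servo_tool(travel=[[-10.3,8.5,1],[-11.1,7.4,1],[-11.8,6.3,1],[-12.4,5.1,1],[-12.8,3.8,1]], turn=[[0,0,-0.97],[0,0,-0.97],[0,0,-0.97],[0,0,-0.97],[0,0,-0.97]])

```text
time: 1.43
eef_pos: [364.6, 403.8, 187.4]
eef_rot: [0.249, 0.969, -0.001, -0.0]
force: [-0.4, -0.3, -0.4]
grip_width: 85.3
```

>>> servo_tool(travel=[[-13.2,2.5,1],[-13.3,1.1,1],[-13.4,-0.2,1],[-13.3,-1.6,1],[-13.1,-2.9,1]], turn=[[0,0,-0.97],[0,0,-0.97],[0,0,-0.97],[0,0,-0.97],[0,0,-0.97]])

```text
time: 1.85
eef_pos: [428.1, 382.6, 182.4]
eef_rot: [-0.003, 1.0, -0.0, -0.001]
force: [-0.2, 0.0, 0.5]
grip_width: 85.3
```

>>> servo_tool(travel=[[-12.7,-4.2,1],[-12.2,-5.5,1],[-11.6,-6.7,1]], turn=[[0,0,-0.97],[0,0,-0.97],[0,0,-0.97]], grip=60)

```text
time: 2.1
eef_pos: [466.2, 370.0, 179.3]
eef_rot: [-0.154, 0.988, -0.0, -0.001]
force: [-0.1, 0.4, 0.1]
grip_width: 60.0
```

```bash
python3 g.py 465 367.8 49 196.7
```

```text
t 2.10 p [466.2 370.  179.3] th -162.2 tilt 0.08 q [ 38.4  25.4  13.3  78.    0.  -69.3] F [-0.1  0.4  0.1] grip 60.0
{"travel": [[0.5, -0.4, 32.6], [0.5, -0.4, 32.6], [0.4, -0.4, 32.6], [0.4, -0.4, 32.6]], "turn": [[-0.0, -0.0, 0.04], [-0.0, -0.0, 0.04], [-0.0, -0.0, 0.04], [-0.0, -0.0, 0.04]]}
```

>>> servo_tool(travel=[[0.5,-0.4,32.6],[0.5,-0.4,32.6],[0.4,-0.4,32.6],[0.4,-0.4,32.6],[0,0,0]], turn=[[0,0,0.04],[0,0,0.04],[0,0,0.04],[0,0,0.04],[0,0,0]])

```text
time: 2.52
eef_pos: [459.6, 364.3, 42.0]
eef_rot: [-0.143, 0.99, -0.004, -0.006]
force: [-0.7, -1.6, -1.0]
grip_width: 59.9
```

```bash
python3 g.py 465 367.8 49 196.7
python3 - <<'E'
from h import *
from rig import arm
c=arm.capture('side');im=c['image'][80:180,150:290,::-1]
t=arm.capture('top');im2=t['image'][140:240,80:220,::-1]
cv2.imwrite('pics/g1.png',np.hstack([cv2.resize(x,(400,286)) for x in (im,im2)]))
E
```

```text
t 2.52 p [459.6 364.3  42. ] th -163.5 tilt 0.85 q [ 38.4  30.6   0.3  60.6   0.  -68.1] F [-0.7 -1.6 -1. ] grip 59.9
{"travel": [[-6.1, 1.8, -7.0]], "turn": [[-0.05, -0.13, -0.03]]}
```

View pics/g1.png

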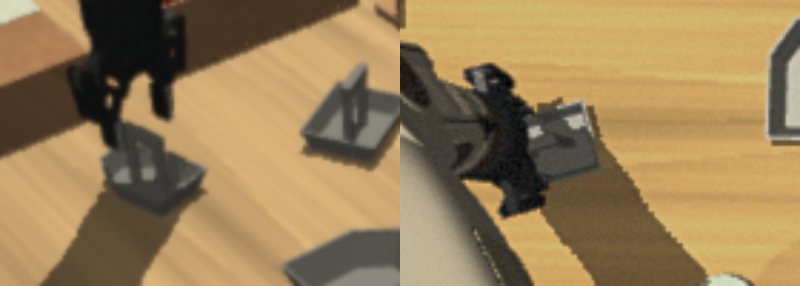

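The side crop shows the fingers straddling the handle, with the tips at crop pixels (110,140) and (165,115) and the bar at (140,130). I'll check the settled pose.

```bash
python3 g.py 465 367.8 49 196.7
```

```text
t 2.62 p [463.5 367.5  48.5] th -163.5 tilt 0.24 q [ 38.4  30.2   0.8  60.8   0.  -68.1] F [ 0.5 -0.4 -0.1] grip 60.0
{"travel": [[-1.5, -0.2, -0.5]], "turn": [[-0.02, -0.04, -0.03]]}
```

>>> servo_tool(travel=[[-1,0,0],[0,0,0],[0,0,0],[0,0,0],[0,0,0]], turn=[[0,0,0],[0,0,0],[0,0,0],[0,0,0],[0,0,0]], grip=5, grip_force=50)

```text
time: 3.03
eef_pos: [466.3, 369.3, 51.0]
eef_rot: [-0.144, 0.99, 0.001, 0.001]
force: [0.1, -0.9, -0.9]
grip_width: 4.7
```

>>> servo_tool(travel=[[0,0,0],[0,0,0],[0,0,0],[0,0,0],[0,0,0]], turn=[[0,0,0],[0,0,0],[0,0,0],[0,0,0],[0,0,0]])

```text
time: 3.45
eef_pos: [465.6, 368.7, 49.6]
eef_rot: [-0.144, 0.99, -0.0, -0.0]
force: [-0.3, -0.0, 0.0]
grip_width: 4.8
```

```bash
python3 g.py 465 367.8 49 196.7
```

```text
t 3.45 p [465.6 368.7  49.6] th -163.5 tilt 0.01 q [ 38.4  30.2   1.   60.8   0.  -68.1] F [-0.3 -0.   0. ] grip 4.8
{"travel": [[0.8, -0.7, 0.6]], "turn": [[-0.0, -0.0, -0.03]]}
```

The grip closed to 4.8 mm, so there is no 12 mm bar between the pads. I'll look.

Run:
```python
from h import *
from rig import arm
c=arm.capture('side');im=c['image'][80:180,150:290,::-1]
t=arm.capture('top');im2=t['image'][140:240,80:220,::-1]
cv2.imwrite('pics/g2.png',np.hstack([cv2.resize(x,(400,286)) for x in (im,im2)]))
cv2.imwrite('pics/g2b.png',cv2.resize(c['image'][90:165,170:240,::-1],(560,600),interpolation=cv2.INTER_CUBIC))
pickle.dump(c,open('s1.pkl','wb'));pickle.dump(t,open('t1.pkl','wb'))
```

```text
(no output)
```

View pics/g2.png

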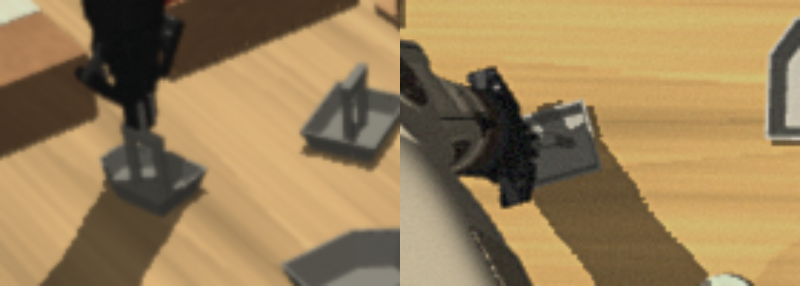

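View pics/g2b.png

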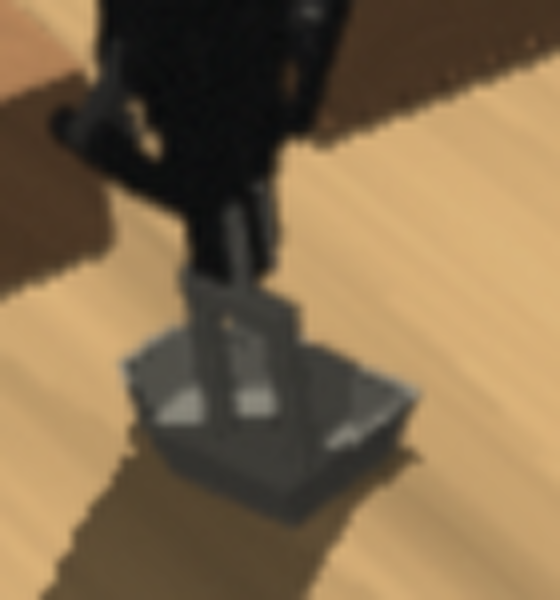

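```bash
cat >> h.py <<'E'
def proj(c,p):
    E=c['extrinsics'];q=(np.asarray(p,float)-E[:3,3])@E[:3,:3]
    return np.round([c['cx']+c['fx']*q[0]/-q[2],c['cy']+c['fy']*(-q[1])/-q[2],-q[2]],1)
E
python3 - <<'E'
from h import *
s=pickle.load(open('s1.pkl','rb'));t=pickle.load(open('t1.pkl','rb'))
for p in [(465.6,368.7,49.6),(465.6,368.7,120),(465,368,74),(465+.287*-25,368+.958*25,74),(465-.287*-25,368-.958*25,74)]: print(p,'side',proj(s,p),'top',proj(t,p))
for c,nm in((s,'s'),(t,'t')):
    W=cloud(c);
    m=(abs(W[...,0]-465)<70)&(abs(W[...,1]-368)<70)&(W[...,2]>85)&(W[...,2]<160)
    print(nm,m.sum(),W[m].mean(0))
# side depth: bar & finger
W=cloud(s);d=s['image'].max(-1)<38
for z0 in range(45,130,10):
    m=(abs(W[...,0]-465)<90)&(abs(W[...,1]-368)<90)&(W[...,2]>z0)&(W[...,2]<z0+10)
    for nm,mm in(('dark',m&d),('grey',m&~d)):
        if mm.sum()>3: print(z0,nm,mm.sum(),np.median(W[mm],0).round(0),W[mm].min(0).round(0),W[mm].max(0).round(0))
E
```

```text
(465.6, 368.7, 49.6) side [ 201.   131.5 1476.5] top [ 127.9  190.4 1370.7]
(465.6, 368.7, 120) side [ 197.8  110.6 1427.3] top [ 119.6  188.8 1300.3]
(465, 368, 74) side [ 199.9  124.6 1458.8] top [ 125.4  190.1 1346.3]
(457.825, 391.95, 74) side [ 193.3  121.7 1469.3] top [ 116.5  192.5 1346.2]
(472.175, 344.05, 74) side [ 206.5  127.6 1448.2] top [ 134.2  187.6 1346.3]
s 450 [464.3227577  359.06589846 131.51018487]
t 140 [461.39980707 355.63284478 131.45551258]
45 grey 25 [461. 378.  50.] [451. 343.  45.] [472. 389.  55.]
55 grey 30 [462. 358.  61.] [450. 344.  56.] [475. 393.  65.]
65 grey 47 [461. 361.  69.] [451. 344.  65.] [474. 392.  74.]
75 grey 18 [461. 358.  81.] [452. 342.  75.] [474. 363.  85.]
85 dark 20 [455. 359.  91.] [445. 355.  86.] [470. 368.  95.]
85 grey 12 [471. 359.  91.] [448. 352.  86.] [481. 368.  94.]
95 dark 17 [452. 359. 101.] [447. 355.  95.] [469. 367. 104.]
95 grey 21 [459. 359.  99.] [448. 349.  95.] [482. 371. 104.]
105 dark 17 [456. 360. 109.] [449. 352. 106.] [473. 366. 114.]
105 grey 13 [471. 358. 109.] [457. 354. 106.] [479. 365. 113.]
115 dark 33 [459. 357. 121.] [441. 347. 115.] [477. 373. 125.]
115 grey 13 [480. 363. 122.] [432. 346. 116.] [498. 375. 124.]
125 dark 65 [459. 360. 129.] [432. 344. 125.] [503. 374. 135.]
125 grey 10 [434. 363. 128.] [425. 346. 127.] [506. 368. 132.]
```

Run:
```python
from h import *
s=pickle.load(open('side0.pkl','rb'));t=pickle.load(open('top0.pkl','rb'))
for p in [(174,468.1,202.3),(174,468.1,215),(174+.35*36,468.1+.937*36,215),(174-.35*36,468.1-.937*36,215)]: print(proj(s,p),proj(t,p))
cv2.imwrite('pics/i0.png',cv2.resize(s['image'][20:120,20:120,::-1],(600,600),interpolation=cv2.INTER_CUBIC))
W=cloud(s); m=np.zeros((420,560),bool);m[20:112,20:80]=1;d=s['image'].max(-1)<45
for z0 in range(170,300,10):
    mm=m&d&(W[...,2]>z0)&(W[...,2]<z0+10)
    if mm.sum(): print(z0,mm.sum(),np.median(W[mm],0).round(0),W[mm].min(0).round(0),W[mm].max(0).round(0))
```

```text
[  72.5  106.3 1300.3] [  64.1  305.1 1209.2]
[  71.   102.  1291.4] [  61.8  306.  1196.5]
[  70.8   94.5 1316.1] [  48.1  300.5 1197.2]
[  71.1  109.7 1266.7] [  75.5  311.6 1195.8]
240 20 [192. 506. 247.] [151. 419. 241.] [198. 511. 250.]
250 40 [157. 417. 255.] [147. 409. 250.] [199. 509. 260.]
260 35 [157. 418. 265.] [148. 413. 260.] [200. 513. 270.]
270 34 [156. 417. 274.] [147. 411. 270.] [200. 509. 280.]
280 13 [167. 414. 284.] [147. 397. 280.] [202. 512. 290.]
290 81 [150. 402. 296.] [137. 392. 290.] [198. 501. 300.]
```

View pics/i0.png

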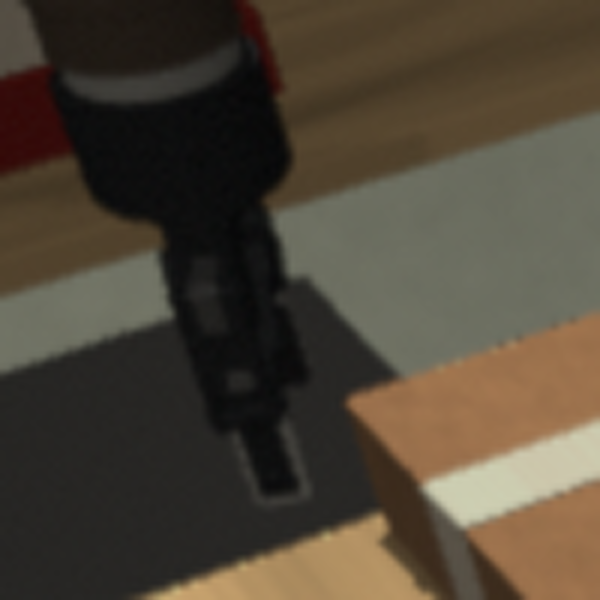

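Run:
```python
from h import *
s=pickle.load(open('s1.pkl','rb'));W=cloud(s);np.set_printoptions(suppress=True)
for u in (196,199,202):
    print(u);[print(v,W[v,u].round(0),s['image'][v,u]) for v in range(106,134,1)]
t=pickle.load(open('t1.pkl','rb'));W=cloud(t);m=np.zeros((420,560),bool);m[160:215,95:150]=1
for z0 in range(40,180,10):
    mm=m&(W[...,2]>z0)&(W[...,2]<z0+10)
    if mm.sum(): print(z0,mm.sum(),np.median(W[mm],0).round(0),W[mm].min(0).round(0),W[mm].max(0).round(0))
```

```text
196
106 [452. 348. 151.] [14 14 15]
107 [453. 350. 147.] [15 15 16]
108 [450. 344. 148.] [14 14 14]
109 [452. 349. 141.] [15 16 16]
110 [451. 348. 139.] [13 13 14]
111 [451. 350. 135.] [13 15 14]
112 [450. 349. 132.] [13 13 14]
113 [453. 355. 125.] [15 16 17]
114 [451. 353. 123.] [14 15 15]
115 [452. 355. 119.] [15 15 15]
116 [450. 353. 117.] [14 15 15]
117 [451. 355. 113.] [16 16 17]
118 [449. 352. 112.] [15 17 18]
119 [450. 356. 106.] [17 18 17]
120 [450. 357. 102.] [15 16 16]
121 [451. 361.  96.] [14 15 15]
122 [449. 357.  96.] [16 16 16]
123 [450. 359.  91.] [17 16 17]
124 [448. 357.  90.] [30 30 28]
125 [455. 373.  74.] [53 52 49]
126 [456. 376.  69.] [61 59 55]
127 [455. 374.  67.] [59 58 53]
128 [453. 371.  66.] [58 57 52]
129 [457. 382.  55.] [54 53 48]
130 [459. 387.  48.] [56 55 51]
131 [455. 379.  50.] [55 55 51]
132 [456. 381.  45.] [56 55 51]
133 [457. 385.  39.] [58 58 52]
199
106 [463. 352. 144.] [15 16 17]
107 [462. 349. 143.] [17 17 17]
108 [470. 368. 127.] [15 16 17]
109 [472. 373. 121.] [15 15 16]
110 [462. 353. 132.] [15 15 16]
111 [463. 356. 127.] [14 15 15]
112 
[... 1700 characters left out ...]
 347.  58.]
60 8 [470. 346.  69.] [463. 345.  62.] [474. 354.  70.]
70 25 [470. 353.  74.] [463. 344.  70.] [477. 364.  79.]
80 11 [460. 357.  84.] [451. 354.  81.] [476. 366.  89.]
90 13 [470. 358.  94.] [453. 355.  92.] [483. 366.  99.]
100 9 [466. 357. 103.] [453. 354. 101.] [477. 360. 109.]
110 6 [472. 359. 115.] [453. 355. 113.] [484. 361. 117.]
120 24 [449. 356. 128.] [436. 346. 121.] [504. 366. 130.]
130 27 [444. 355. 134.] [431. 345. 131.] [511. 370. 140.]
140 26 [441. 349. 146.] [423. 342. 140.] [512. 369. 150.]
150 30 [454. 349. 156.] [415. 340. 151.] [521. 373. 160.]
160 69 [445. 363. 167.] [404. 337. 160.] [526. 394. 170.]
170 93 [427. 359. 174.] [404. 339. 170.] [528. 395. 180.]
```

The side depth map shows the bench at (202,125), between the finger ends (z about 77) and the bar top (z about 73). The true tips are therefore about 25 mm above the reported TCP, while x and y agree. I'll open, go lower and check again.

>>> servo_tool(travel=[[0,0,0],[0,0,0],[0,0,0],[0,0,0]], turn=[[0,0,0],[0,0,0],[0,0,0],[0,0,0]], grip=45)

```text
time: 3.88
eef_pos: [465.6, 368.8, 49.7]
eef_rot: [-0.144, 0.99, -0.0, 0.0]
force: [1.1, 0.8, -0.3]
grip_width: 44.8
```

>>> servo_tool(travel=[[0.8,-0.7,6],[0,0,6],[0,0,6],[0,0,6],[0,0,2]], turn=[[0,0,0],[0,0,0],[0,0,0],[0,0,0],[0,0,0]])

```text
time: 4.3
eef_pos: [464.2, 367.1, 22.0]
eef_rot: [-0.144, 0.99, -0.001, -0.001]
force: [0.1, -0.4, -0.1]
grip_width: 44.8
```

```bash
python3 g.py
python3 - <<'E'
from h import *
from rig import arm
c=arm.capture('side')
cv2.imwrite('pics/g3.png',cv2.resize(c['image'][90:165,170:240,::-1],(560,600),interpolation=cv2.INTER_CUBIC))
E
```

```text
t 4.30 p [464.2 367.1  22. ] th -163.5 tilt 0.15 q [ 38.3  31.7  -1.   57.4   0.  -68.2] F [ 0.1 -0.4 -0.1] grip 44.8
```

View pics/g3.png

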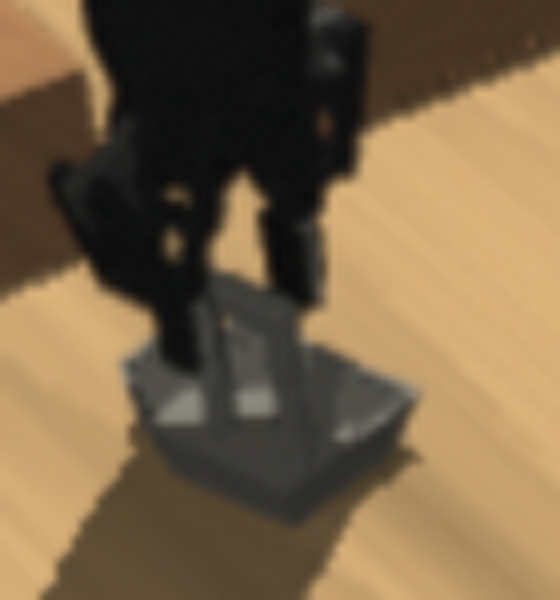

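The fingers now straddle the bar: the tips are at crop (180,365) and (305,300), and the bar is between them at (250,290). Closing.

>>> servo_tool(travel=[[0,0,0],[0,0,0],[0,0,0],[0,0,0],[0,0,0]], turn=[[0,0,0],[0,0,0],[0,0,0],[0,0,0],[0,0,0]], grip=5, grip_force=50)

```text
time: 4.77
eef_pos: [465.4, 368.1, 24.1]
eef_rot: [-0.144, 0.99, 0.0, 0.0]
force: [0.5, 0.1, 0.9]
grip_width: 10.6
```

>>> servo_tool(travel=[[0,0,0],[0,0,0],[0,0,0],[0,0,0]], turn=[[0,0,0],[0,0,0],[0,0,0],[0,0,0]])

```text
time: 5.1
eef_pos: [465.4, 368.1, 24.1]
eef_rot: [-0.144, 0.99, 0.0, 0.0]
force: [0.5, 0.4, 1.6]
grip_width: 10.7
```

```bash
python3 g.py
```

```text
t 5.10 p [465.4 368.1  24.1] th -163.5 tilt 0.06 q [ 38.3  31.6  -0.9  57.4  -0.  -68.2] F [0.5 0.4 1.6] grip 10.7
```

Gripped (10.7 mm). Lifting.

>>> servo_tool(travel=[[0,0,-10],[0,0,-20],[0,0,-25],[0,0,-25],[0,0,-16]], turn=[[0,0,0],[0,0,0],[0,0,0],[0,0,0],[0,0,0]])

```text
time: 5.52
eef_pos: [465.4, 368.2, 122.5]
eef_rot: [-0.144, 0.99, 0.001, 0.001]
force: [0.8, -0.4, -0.9]
grip_width: 11.1
```

```bash
python3 g.py 533.5 104.2 120 90
```

```text
t 5.52 p [465.4 368.2 122.5] th -163.5 tilt 0.11 q [ 38.3  26.7   6.8  70.    0.  -68.2] F [ 0.8 -0.4 -0.9] grip 11.1
{"travel": [[0.5, -14.3, 0.1], [-0.9, -14.3, 0.1], [-2.3, -14.2, 0.1], [-3.7, -13.9, 0.1], [-5.0, -13.5, 0.1]], "turn": [[0.0, 0.0, 0.93], [0.0, 0.0, 0.93], [0.0, 0.0, 0.93], [0.0, 0.0, 0.93], [0.0, 0.0, 0.93]]}
{"travel": [[-6.3, -12.9, 0.1], [-7.5, -12.2, 0.1], [-8.7, -11.4, 0.1], [-9.7, -10.5, 0.1], [-10.7, -9.5, 0.1]], "turn": [[0.0, 0.0, 0.93], [0.0, 0.0, 0.93], [0.0, 0.0, 0.93], [0.0, 0.0, 0.93], [0.0, 0.0, 0.93]]}
{"travel": [[-11.6, -8.4, 0.1], [-12.4, -7.3, 0.1], [-13.0, -6.0, 0.1], [-13.6, -4.7, 0.1], [-13.9, -3.4, 0.1]], "turn": [[0.0, 0.0, 0.93], [0.0, 0.0, 0.93], [0.0, 0.0, 0.93], [0.0, 0.0, 0.93], [0.0, 0.0, 0.93]]}
{"travel": [[-14.2, -2.0, 0.1], [-14.3, -0.6, 0.1], [-14.3, 0.8, 0.1], [-14.2, 2.2, 0.1]], "turn": [[0.0, 0.0, 0.93], [0.0, 0.0, 0.93], [0.0, 0.0, 0.93], [0.0, 0.0, 0.93]]}
```

>>> servo_tool(travel=[[0.5,-14.3,0],[-0.9,-14.3,0],[-2.3,-14.2,0],[-3.7,-13.9,0],[-5,-13.5,0]], turn=[[0,0,0.93],[0,0,0.93],[0,0,0.93],[0,0,0.93],[0,0,0.93]])

```text
time: 5.93
eef_pos: [482.6, 297.5, 119.9]
eef_rot: [0.101, 0.995, -0.0, -0.0]
force: [-0.7, 0.2, -0.9]
grip_width: 10.5
```

>>> servo_tool(travel=[[-6.3,-12.9,0],[-7.5,-12.2,0],[-8.7,-11.4,0],[-9.7,-10.5,0],[-10.7,-9.5,0]], turn=[[0,0,0.93],[0,0,0.93],[0,0,0.93],[0,0,0.93],[0,0,0.93]])

```text
time: 6.35
eef_pos: [500.8, 228.2, 119.9]
eef_rot: [0.338, 0.941, -0.0, -0.0]
force: [-0.2, 0.2, -1.2]
grip_width: 11.0
```

>>> servo_tool(travel=[[-11.6,-8.4,0],[-12.4,-7.3,0],[-13,-6,0],[-13.6,-4.7,0],[-13.9,-3.4,0]], turn=[[0,0,0.93],[0,0,0.93],[0,0,0.93],[0,0,0.93],[0,0,0.93]])

```text
time: 6.77
eef_pos: [519.0, 158.9, 119.9]
eef_rot: [0.555, 0.832, -0.0, -0.0]
force: [0.8, -0.2, -1.0]
grip_width: 10.9
```

>>> servo_tool(travel=[[-14.2,-2,0],[-14.3,-0.6,0],[-14.3,0.8,0],[-14.2,2.2,0],[0,0,0]], turn=[[0,0,0.93],[0,0,0.93],[0,0,0.93],[0,0,0.93],[0,0,0]])

```text
time: 7.18
eef_pos: [534.3, 101.9, 119.9]
eef_rot: [0.706, 0.708, -0.001, 0.0]
force: [-0.3, 0.1, -0.7]
grip_width: 10.6
```

```bash
python3 - <<'E'
from h import *
from rig import arm
c=arm.capture('side');t=arm.capture('top')
cv2.imwrite('pics/g4.png',np.hstack([cv2.resize(x,(400,400),interpolation=cv2.INTER_CUBIC) for x in (c['image'][90:210,210:330,::-1],t['image'][110:230,165:285,::-1])]))
E
python3 g.py 533.5 104.2 70 90
```

```text
t 7.28 p [533.9 104.  119.8] th 90.5 tilt 0.05 q [11.  21.6 -1.6 66.9  0.  10.5] F [ 0.3  1.1 -1.3] grip 10.5
{"travel": [[0.1, -0.2, 24.9], [0.1, -0.2, 24.9]], "turn": [[-0.0, -0.0, 0.04], [-0.0, -0.0, 0.04]]}
```

View pics/g4.png

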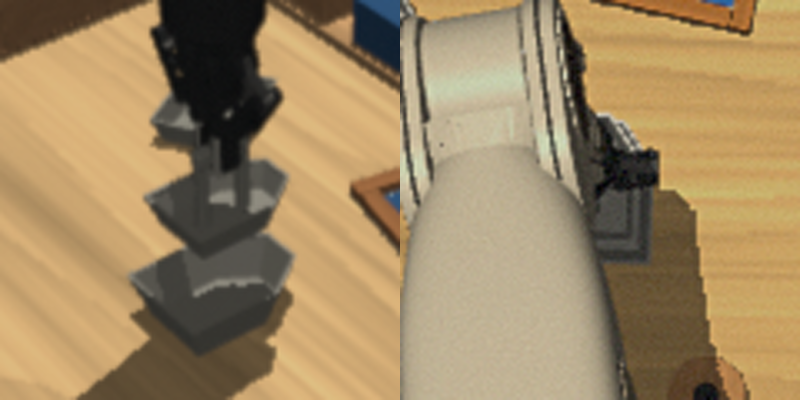

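The side view shows the insert level above the deep tray, pointing the same way: insert at crop (215,210), deep tray at (215,290). Lowering.

>>> servo_tool(travel=[[0.3,-0.2,15],[0,0,20],[0,0,15],[0,0,10],[0,0,5]], turn=[[0,0,0.05],[0,0,0],[0,0,0],[0,0,0],[0,0,0]])

```text
time: 7.7
eef_pos: [532.5, 105.1, 53.1]
eef_rot: [0.705, 0.709, -0.001, -0.001]
force: [0.1, 0.2, -0.5]
grip_width: 10.8
```

>>> servo_tool(travel=[[0,0,7],[0,0,6],[0,0,5],[0,0,4],[0,0,2]], turn=[[0,0,0],[0,0,0],[0,0,0],[0,0,0],[0,0,0]])

```text
time: 8.12
eef_pos: [534.0, 104.6, 30.4]
eef_rot: [0.706, 0.708, -0.0, -0.0]
force: [-0.5, -0.1, -0.9]
grip_width: 11.0
```

```bash
python3 - <<'E'
from h import *
from rig import arm
c=arm.capture('side')
cv2.imwrite('pics/g5.png',cv2.resize(c['image'][90:210,210:330,::-1],(600,600),interpolation=cv2.INTER_CUBIC))
E
python3 g.py 533.5 104.2 28 90
```

```text
t 8.17 p [533.8 104.5  30.2] th 90.2 tilt 0.04 q [11.1 26.5 -8.7 54.8 -0.  10.9] F [ 0.5 -0.  -1.8] grip 10.7
{"travel": [[-0.3, -0.3, 2.2]], "turn": [[-0.01, 0.0, 0.03]]}
```

View pics/g5.png

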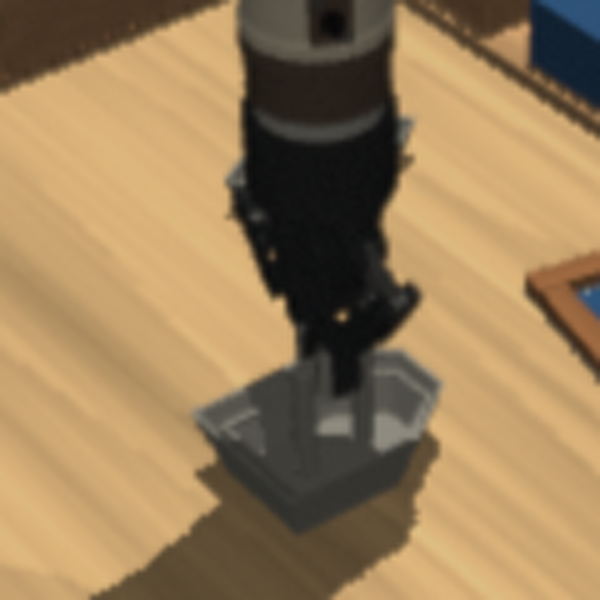

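It is inside with an even rim gap (crop (320,440)) and no contact force. Lowering the last 2 mm and releasing.

>>> servo_tool(travel=[[-0.3,-0.3,1],[0,0,1],[0,0,0],[0,0,0]], turn=[[0,0,0.03],[0,0,0],[0,0,0],[0,0,0]])

```text
time: 8.5
eef_pos: [533.8, 104.4, 28.9]
eef_rot: [0.707, 0.707, 0.0, 0.0]
force: [0.4, 0.2, -1.0]
grip_width: 11.0
```

>>> servo_tool(travel=[[0,0,0],[0,0,0],[0,0,0],[0,0,0],[0,0,0]], turn=[[0,0,0],[0,0,0],[0,0,0],[0,0,0],[0,0,0]], grip=40)

```text
time: 8.92
eef_pos: [533.9, 104.3, 28.9]
eef_rot: [0.707, 0.707, 0.0, 0.0]
force: [-0.0, -0.8, 0.5]
grip_width: 39.9
```

>>> servo_tool(travel=[[0,0,-8],[0,0,-20],[0,0,-35],[0,0,-40],[0,0,-25]], turn=[[0,0,0],[0,0,0],[0,0,0],[0,0,0],[0,0,0]])

```text
time: 9.33
eef_pos: [534.9, 104.5, 161.0]
eef_rot: [0.707, 0.707, 0.002, 0.001]
force: [0.8, 0.4, 0.3]
grip_width: 39.7
```

```bash
python3 g.py 486.1 -313.8 150 214.2
```

```text
t 9.33 p [534.9 104.5 161. ] th 90.0 tilt 0.25 q [11.1 19.9  2.3 72.2 -0.  11. ] F [0.8 0.4 0.3] grip 39.7
{"travel": [[-19.0, -2.2, 0.5], [-18.7, -4.1, 0.5], [-18.2, -5.9, 0.5], [-17.5, -7.7, 0.5], [-16.7, -9.4, 0.5]], "turn": [[0.0, -0.0, -0.94], [0.0, -0.0, -0.94], [0.0, -0.0, -0.94], [0.0, -0.0, -0.94], [0.0, -0.0, -0.94]]}
{"travel": [[-15.7, -11.0, 0.5], [-14.5, -12.4, 0.5], [-13.3, -13.8, 0.5], [-11.8, -15.1, 0.5], [-10.3, -16.1, 0.5]], "turn": [[0.0, -0.0, -0.94], [0.0, -0.0, -0.94], [0.0, -0.0, -0.94], [0.0, -0.0, -0.94], [0.0, -0.0, -0.94]]}
{"travel": [[-8.7, -17.1, 0.5], [-6.9, -17.8, 0.5], [-5.1, -18.4, 0.5], [-3.3, -18.9, 0.5], [-1.4, -19.1, 0.5]], "turn": [[0.0, -0.0, -0.94], [0.0, -0.0, -0.94], [0.0, -0.0, -0.94], [0.0, -0.0, -0.94], [0.0, -0.0, -0.94]]}
{"travel": [[0.4, -19.1, 0.5], [2.3, -19.0, 0.5], [4.2, -18.7, 0.5], [6.0, -18.2, 0.5], [7.8, -17.5, 0.5]], "turn": [[0.0, -0.0, -0.94], [0.0, -0.0, -0.94], [0.0, -0.0, -0.94], [0.0, -0.0, -0.94], [0.0, -0.0, -0.94]]}
{"travel": [[9.4, -16.7, 0.5], [11.0, -15.6, 0.5]], "turn": [[0.0, -0.0, -0.94], [0.0, -0.0, -0.94]]}
```

>>> servo_tool(travel=[[-19,-2.2,0.5],[-18.7,-4.1,0.5],[-18.2,-5.9,0.5],[-17.5,-7.7,0.5],[-16.7,-9.4,0.5]], turn=[[0,0,-0.94],[0,0,-0.94],[0,0,-0.94],[0,0,-0.94],[0,0,-0.94]])

```text
time: 9.75
eef_pos: [522.4, 8.5, 155.0]
eef_rot: [0.511, 0.859, 0.0, 0.0]
force: [-0.3, 0.3, -0.1]
grip_width: 40.3
```

>>> servo_tool(travel=[[-15.7,-11,0.5],[-14.5,-12.4,0.5],[-13.3,-13.8,0.5],[-11.8,-15.1,0.5],[-10.3,-16.1,0.5]], turn=[[0,0,-0.94],[0,0,-0.94],[0,0,-0.94],[0,0,-0.94],[0,0,-0.94]])

```text
time: 10.17
eef_pos: [511.2, -86.7, 152.4]
eef_rot: [0.287, 0.958, 0.0, 0.0]
force: [0.3, 0.2, -0.1]
grip_width: 39.8
```

>>> servo_tool(travel=[[-8.7,-17.1,0.5],[-6.9,-17.8,0.5],[-5.1,-18.4,0.5],[-3.3,-18.9,0.5],[-1.4,-19.1,0.5]], turn=[[0,0,-0.94],[0,0,-0.94],[0,0,-0.94],[0,0,-0.94],[0,0,-0.94]])

```text
time: 10.58
eef_pos: [500.0, -181.8, 149.9]
eef_rot: [0.045, 0.999, -0.0, 0.0]
force: [0.4, 0.4, 0.4]
grip_width: 40.1
```

>>> servo_tool(travel=[[0.4,-19.1,0.5],[2.3,-19,0.5],[4.2,-18.7,0.5],[6,-18.2,0.5],[7.8,-17.5,0.5]], turn=[[0,0,-0.94],[0,0,-0.94],[0,0,-0.94],[0,0,-0.94],[0,0,-0.94]])

```text
time: 11.0
eef_pos: [488.7, -276.9, 147.4]
eef_rot: [-0.2, 0.98, -0.0, 0.0]
force: [0.5, 0.8, -1.3]
grip_width: 39.7
```

>>> servo_tool(travel=[[9.4,-16.7,0.5],[11,-15.6,0.5],[0,0,0],[0,0,0]], turn=[[0,0,-0.94],[0,0,-0.94],[0,0,0],[0,0,0]], grip=45)

```text
time: 11.33
eef_pos: [484.2, -314.6, 146.0]
eef_rot: [-0.292, 0.957, 0.0, 0.0]
force: [0.1, 1.1, 0.5]
grip_width: 45.1
```

```bash
python3 - <<'E'
from h import *
from rig import arm
c=arm.capture('side');t=arm.capture('top')
pickle.dump(c,open('s2.pkl','wb'));pickle.dump(t,open('t2.pkl','wb'))
cv2.imwrite('pics/g6.png',t['image'][:,:,::-1])
cv2.imwrite('pics/g6b.png',np.hstack([cv2.resize(x,(400,400),interpolation=cv2.INTER_CUBIC) for x in (c['image'][130:210,235:315,::-1],t['image'][130:210,185:265,::-1])]))
P,r,cen,m=rim(t,(200,140,250,195),40);print(r,cen)
W=cloud(t)[140:195,200:250].reshape(-1,3);m=W[W[:,2]>58];print(len(m),m.mean(0),np.percentile(m[:,2],[50,90]),cv2.minAreaRect(m[:,:2].astype(np.float32)))
E
python3 g.py 486.2 -313.7 24 214.2
```

```text
((536.3750610351562, 104.23883819580078), (121.17315673828125, 91.73892211914062), 0.080190010368824) [531.7680188  104.37466975]
86 [524.65561979  88.92590144 185.28809479] [76.59344493 81.7410794 ] ((466.4305114746094, 35.42747497558594), (235.40487670898438, 39.18092346191406), 43.970340728759766)
t 11.43 p [ 484.4 -313.3  146. ] th -146.0 tilt 0.03 q [ -32.9   24.2    6.4   72.3    0.  -156.9] F [ 0.  -0.8  0.8] grip 45.2
{"travel": [[-0.3, -0.3, 30.5], [-0.3, -0.3, 30.5], [-0.3, -0.3, 30.5], [-0.3, -0.3, 30.5]], "turn": [[0.0, 0.0, -0.01], [0.0, 0.0, -0.01], [0.0, 0.0, -0.01], [0.0, 0.0, -0.01]]}
```

View pics/g6.png

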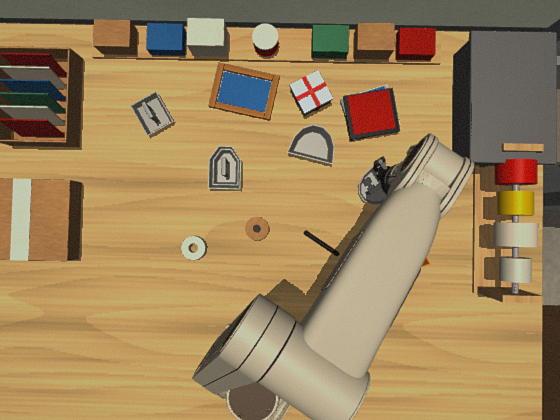

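View pics/g6b.png

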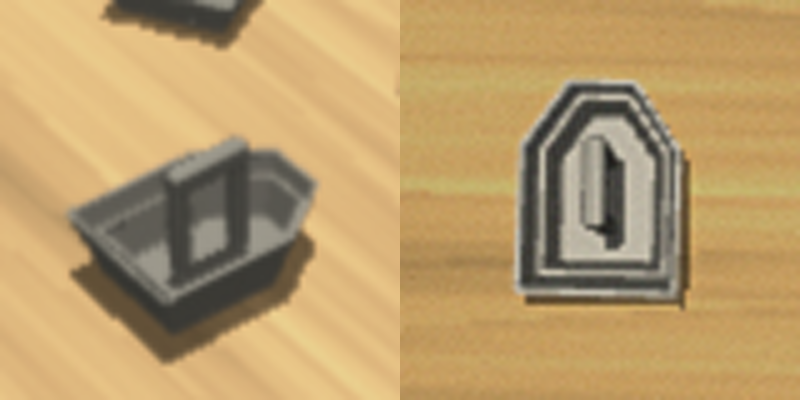

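The nosed pair is nested, concentric at top pixel (226,168), and the deep tray hasn't moved. Now the moon insert.

>>> servo_tool(travel=[[-0.6,-0.6,25],[-0.6,-0.6,30],[0,0,20],[0,0,10],[0,0,0]], turn=[[0,0,0],[0,0,0],[0,0,0],[0,0,0],[0,0,0]])

```text
time: 11.85
eef_pos: [484.5, -312.0, 58.3]
eef_rot: [-0.294, 0.956, 0.002, -0.002]
force: [-0.9, 0.6, -0.5]
grip_width: 45.1
```

```bash
python3 g.py 486.2 -313.7 24 214.2
python3 - <<'E'
from h import *
from rig import arm
c=arm.capture('side')
cv2.imwrite('pics/g7.png',cv2.resize(c['image'][220:330,320:430,::-1],(600,600),interpolation=cv2.INTER_CUBIC))
E
```

```text
t 11.85 p [ 484.5 -312.    58.3] th -145.9 tilt 0.32 q [ -32.8   28.2   -1.    61.1    0.  -156.9] F [-0.9  0.6 -0.5] grip 45.1
{"travel": [[-0.5, -2.3, 34.3]], "turn": [[0.05, -0.02, -0.01]]}
```

View pics/g7.png

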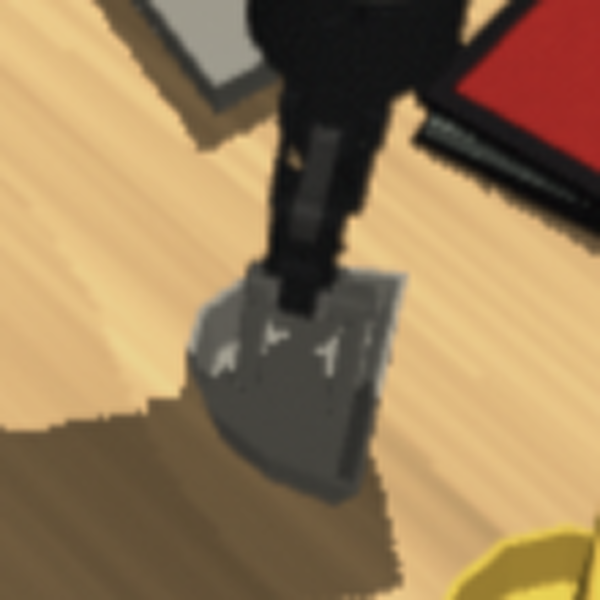

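The near finger is in front of the bar's middle, at crop (300,300). I'll check the settled state, then descend.

```bash
python3 g.py 486.2 -313.7 24 214.2
```

```text
t 11.90 p [ 485.6 -313.    60.1] th -145.9 tilt 0.14 q [ -32.8   28.1   -0.8   61.2    0.  -156.9] F [-0.5 -0.8  0.9] grip 44.9
{"travel": [[-0.1, -0.9, 36.1]], "turn": [[0.02, -0.01, -0.01]]}
```

>>> servo_tool(travel=[[-0.3,-0.3,8],[0,0,10],[0,0,10],[0,0,5],[0,0,0]], turn=[[0,0,0],[0,0,0],[0,0,0],[0,0,0],[0,0,0]])

```text
time: 12.32
eef_pos: [485.4, -313.6, 26.0]
eef_rot: [-0.293, 0.956, 0.001, -0.001]
force: [-1.1, -0.6, -0.4]
grip_width: 45.1
```

>>> servo_tool(travel=[[0,0,0],[0,0,0]], turn=[[0,0,0],[0,0,0]])

```text
time: 12.48
eef_pos: [486.7, -314.5, 27.9]
eef_rot: [-0.293, 0.956, -0.0, 0.0]
force: [-0.0, -0.2, 0.5]
grip_width: 45.0
```

```bash
python3 g.py 486.2 -313.7 24 214.2
```

```text
t 12.48 p [ 486.7 -314.5   27.9] th -145.9 tilt 0.02 q [ -32.9   30.    -3.    56.9   -0.  -157. ] F [-0.  -0.2  0.5] grip 45.0
{"travel": [[0.0, 0.9, 3.9]], "turn": [[-0.0, 0.0, -0.02]]}
```

>>> servo_tool(travel=[[0,0.7,2],[0,0,1.8],[0,0,0],[0,0,0]], turn=[[0,0,0],[0,0,0],[0,0,0],[0,0,0]])

```text
time: 12.82
eef_pos: [486.1, -313.7, 23.9]
eef_rot: [-0.293, 0.956, 0.0, -0.0]
force: [0.3, 0.7, -0.4]
grip_width: 45.0
```

>>> servo_tool(travel=[[0,0,0],[0,0,0],[0,0,0],[0,0,0],[0,0,0]], turn=[[0,0,0],[0,0,0],[0,0,0],[0,0,0],[0,0,0]], grip=5, grip_force=50)

```text
time: 13.23
eef_pos: [486.4, -313.7, 24.0]
eef_rot: [-0.293, 0.956, -0.0, 0.0]
force: [0.3, 0.3, 0.3]
grip_width: 10.6
```

>>> servo_tool(travel=[[0,0,0],[0,0,0],[0,0,0],[0,0,0]], turn=[[0,0,0],[0,0,0],[0,0,0],[0,0,0]])

```text
time: 13.57
eef_pos: [486.3, -313.7, 24.0]
eef_rot: [-0.293, 0.956, -0.0, 0.0]
force: [0.4, 1.0, 0.4]
grip_width: 11.2
```

```bash
python3 g.py
```

```text
t 13.57 p [ 486.3 -313.7   24. ] th -145.9 tilt 0.02 q [ -32.8   30.2   -3.4   56.4    0.  -156.9] F [0.4 1.  0.4] grip 11.2
```

>>> servo_tool(travel=[[0,0,-10],[0,0,-20],[0,0,-25],[0,0,-25],[0,0,-16]], turn=[[0,0,0],[0,0,0],[0,0,0],[0,0,0],[0,0,0]])

```text
time: 13.98
eef_pos: [486.7, -314.2, 122.9]
eef_rot: [-0.293, 0.956, -0.001, 0.001]
force: [0.9, -1.3, -0.8]
grip_width: 11.2
```

```bash
python3 g.py 608.6 -141.7 120 76.8
```

```text
t 13.98 p [ 486.7 -314.2  122.9] th -145.9 tilt 0.15 q [ -32.8   25.1    4.4   69.1   -0.  -156.9] F [ 0.9 -1.3 -0.8] grip 11.2
{"travel": [[-8.2, 3.1, 0.1], [-7.9, 3.9, 0.1], [-7.5, 4.7, 0.1], [-7.0, 5.4, 0.1], [-6.4, 6.1, 0.1]], "turn": [[-0.0, 0.0, 0.95], [-0.0, 0.0, 0.95], [-0.0, 0.0, 0.95], [-0.0, 0.0, 0.95], [-0.0, 0.0, 0.95]]}
{"travel": [[-5.7, 6.7, 0.1], [-5.0, 7.2, 0.1], [-4.3, 7.7, 0.1], [-3.5, 8.1, 0.1], [-2.7, 8.4, 0.1]], "turn": [[-0.0, 0.0, 0.95], [-0.0, 0.0, 0.95], [-0.0, 0.0, 0.95], [-0.0, 0.0, 0.95], [-0.0, 0.0, 0.95]]}
{"travel": [[-1.8, 8.6, 0.1], [-1.0, 8.7, 0.1], [-0.1, 8.8, 0.1], [0.8, 8.8, 0.1], [1.6, 8.6, 0.1]], "turn": [[-0.0, 0.0, 0.95], [-0.0, 0.0, 0.95], [-0.0, 0.0, 0.95], [-0.0, 0.0, 0.95], [-0.0, 0.0, 0.95]]}
{"travel": [[2.5, 8.4, 0.1], [3.3, 8.1, 0.1], [4.1, 7.8, 0.1], [4.9, 7.3, 0.1], [5.6, 6.8, 0.1]], "turn": [[-0.0, 0.0, 0.95], [-0.0, 0.0, 0.95], [-0.0, 0.0, 0.95], [-0.0, 0.0, 0.95], [-0.0, 0.0, 0.95]]}
{"travel": [[6.2, 6.2, 0.1], [6.8, 5.6, 0.1], [7.3, 4.9, 0.1], [7.8, 4.1, 0.1]], "turn": [[-0.0, 0.0, 0.95], [-0.0, 0.0, 0.95], [-0.0, 0.0, 0.95], [-0.0, 0.0, 0.95]]}
```

>>> servo_tool(travel=[[-8.2,3.1,0],[-7.9,3.9,0],[-7.5,4.7,0],[-7,5.4,0],[-6.4,6.1,0]], turn=[[0,0,0.95],[0,0,0.95],[0,0,0.95],[0,0,0.95],[0,0,0.95]])

```text
time: 14.4
eef_pos: [511.4, -277.3, 120.3]
eef_rot: [-0.046, 0.999, 0.0, -0.0]
force: [0.4, -0.3, -1.8]
grip_width: 11.2
```

>>> servo_tool(travel=[[-5.7,6.7,0],[-5,7.2,0],[-4.3,7.7,0],[-3.5,8.1,0],[-2.7,8.4,0]], turn=[[0,0,0.95],[0,0,0.95],[0,0,0.95],[0,0,0.95],[0,0,0.95]])

```text
time: 14.82
eef_pos: [536.6, -241.2, 120.3]
eef_rot: [0.201, 0.98, -0.0, -0.0]
force: [-0.1, -0.3, -1.0]
grip_width: 11.4
```

>>> servo_tool(travel=[[-1.8,8.6,0],[-1,8.7,0],[-0.1,8.8,0],[0.8,8.8,0],[1.6,8.6,0]], turn=[[0,0,0.95],[0,0,0.95],[0,0,0.95],[0,0,0.95],[0,0,0.95]])

```text
time: 15.23
eef_pos: [561.8, -205.2, 120.2]
eef_rot: [0.436, 0.9, -0.0, -0.0]
force: [-0.3, -0.7, -1.6]
grip_width: 10.8
```

>>> servo_tool(travel=[[2.5,8.4,0],[3.3,8.1,0],[4.1,7.8,0],[4.9,7.3,0],[5.6,6.8,0]], turn=[[0,0,0.95],[0,0,0.95],[0,0,0.95],[0,0,0.95],[0,0,0.95]])

```text
time: 15.65
eef_pos: [586.8, -169.2, 120.2]
eef_rot: [0.644, 0.765, -0.0, -0.0]
force: [0.4, 0.7, -0.9]
grip_width: 11.0
```

>>> servo_tool(travel=[[6.2,6.2,0],[6.8,5.6,0],[7.3,4.9,0],[7.8,4.1,0],[0,0,0]], turn=[[0,0,0.95],[0,0,0.95],[0,0,0.95],[0,0,0.95],[0,0,0]])

```text
time: 16.07
eef_pos: [607.7, -139.4, 120.1]
eef_rot: [0.781, 0.625, 0.0, -0.0]
force: [-0.1, 0.5, 0.4]
grip_width: 10.9
```

```bash
python3 - <<'E'
from h import *
from rig import arm
c=arm.capture('side');t=arm.capture('top')
cv2.imwrite('pics/g8.png',np.hstack([cv2.resize(x,(400,400),interpolation=cv2.INTER_CUBIC) for x in (c['image'][140:260,300:420,::-1],t['image'][90:210,250:370,::-1])]))
E
python3 g.py 608.6 -141.7 60 76.8
```

```text
t 16.17 p [ 606.9 -140.7  120. ] th 77.5 tilt 0.04 q [-13.   30.3  12.2  72.   -0.   -0.5] F [-0.3 -0.2 -1.3] grip 10.9
{"travel": [[-0.3, 0.9, 30.0], [-0.3, 0.9, 30.0]], "turn": [[-0.0, 0.0, 0.06], [-0.0, 0.0, 0.06]]}
```

View pics/g8.png

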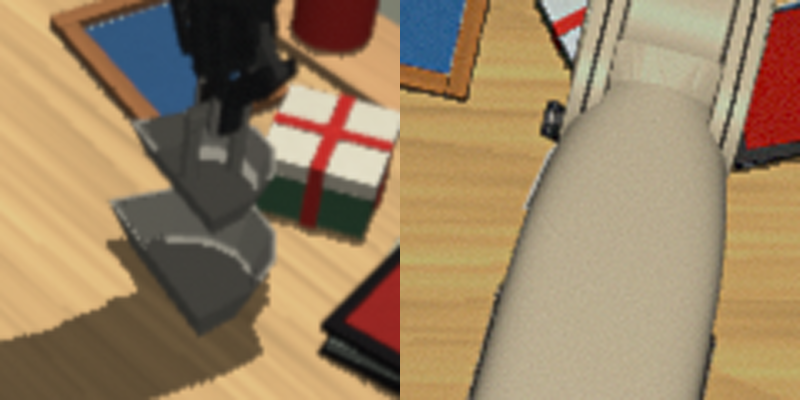

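The side view shows the moon insert above its deep tray (crop (210,170) over (200,260)), with the same orientation. Lowering.

>>> servo_tool(travel=[[-0.6,1.8,15],[0,0,20],[0,0,15],[0,0,10],[0,0,5]], turn=[[0,0,0.12],[0,0,0],[0,0,0],[0,0,0],[0,0,0]])

```text
time: 16.58
eef_pos: [607.3, -142.0, 53.2]
eef_rot: [0.785, 0.62, -0.001, -0.001]
force: [0.7, -0.7, -0.9]
grip_width: 10.6
```

>>> servo_tool(travel=[[0,0,7],[0,0,5],[0,0,4],[0,0,2],[0,0,0]], turn=[[0,0,0],[0,0,0],[0,0,0],[0,0,0],[0,0,0]])

```text
time: 17.0
eef_pos: [608.8, -141.7, 36.7]
eef_rot: [0.785, 0.62, -0.0, -0.0]
force: [0.2, 1.1, -0.8]
grip_width: 10.9
```

```bash
python3 - <<'E'
from h import *
from rig import arm
c=arm.capture('side')
cv2.imwrite('pics/g9.png',cv2.resize(c['image'][140:260,300:420,::-1],(600,600),interpolation=cv2.INTER_CUBIC))
E
python3 g.py 608.6 -141.7 28 76.8
```

```text
t 17.05 p [ 609.  -141.7   37.1] th 76.6 tilt 0.01 q [-13.1  34.1   5.8  61.6  -0.    0.3] F [-0.5  0.1 -1.4] grip 10.7
{"travel": [[-0.1, -0.4, 9.1]], "turn": [[0.0, 0.0, -0.04]]}
```

View pics/g9.png

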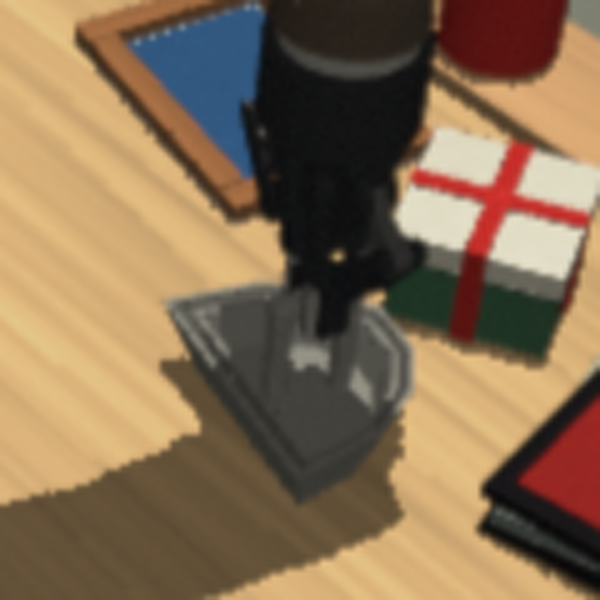

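The insert is inside with an even gap (crop (310,400)) and only its own weight on the wrist. Lowering the last 8 mm and releasing.

>>> servo_tool(travel=[[-0.1,-0.4,3],[0,0,3],[0,0,1.8],[0,0,0],[0,0,0]], turn=[[0,0,-0.03],[0,0,0],[0,0,0],[0,0,0],[0,0,0]])

```text
time: 17.47
eef_pos: [608.3, -141.6, 28.9]
eef_rot: [0.784, 0.621, -0.0, -0.0]
force: [0.4, 0.2, -0.1]
grip_width: 10.7
```

>>> servo_tool(travel=[[0,0,0.6],[0,0,0],[0,0,0]], turn=[[0,0,0],[0,0,0],[0,0,0]])

```text
time: 17.72
eef_pos: [608.5, -141.7, 28.6]
eef_rot: [0.784, 0.621, 0.0, 0.0]
force: [0.8, 0.3, -0.4]
grip_width: 10.9
```

>>> servo_tool(travel=[[0,0,0],[0,0,0],[0,0,0],[0,0,0],[0,0,0]], turn=[[0,0,0],[0,0,0],[0,0,0],[0,0,0],[0,0,0]], grip=40)

```text
time: 18.13
eef_pos: [608.6, -141.7, 28.7]
eef_rot: [0.784, 0.621, 0.0, 0.0]
force: [0.3, -0.1, -0.4]
grip_width: 39.7
```

>>> servo_tool(travel=[[0,0,-8],[0,0,-20],[0,0,-35],[0,0,-40],[0,0,-25]], turn=[[0,0,0],[0,0,0],[0,0,0],[0,0,0],[0,0,0]])

```text
time: 18.55
eef_pos: [609.7, -142.0, 161.2]
eef_rot: [0.784, 0.621, 0.001, 0.002]
force: [1.4, -1.1, 0.6]
grip_width: 39.6
```

```bash
python3 g.py 450 0 220 76.8
```

```text
t 18.55 p [ 609.7 -142.   161.2] th 76.8 tilt 0.27 q [-13.1  29.1  16.6  77.2  -0.    0.1] F [ 1.4 -1.1  0.6] grip 39.6
{"travel": [[16.9, -31.3, -9.8], [16.9, -31.3, -9.8], [16.9, -31.3, -9.8], [16.9, -31.3, -9.8], [16.9, -31.3, -9.8]], "turn": [[0.01, -0.0, -0.0], [0.01, -0.0, -0.0], [0.01, -0.0, -0.0], [0.01, -0.0, -0.0], [0.01, -0.0, -0.0]]}
{"travel": [[17.0, -31.3, -9.8]], "turn": [[0.01, -0.0, -0.0]]}
```

>>> servo_tool(travel=[[17,-31,-10],[17,-31,-10],[17,-31,-10],[17,-31,-10],[17,-31,-10]], turn=[[0,0,0],[0,0,0],[0,0,0],[0,0,0],[0,0,0]])

```text
time: 18.97
eef_pos: [475.7, -22.6, 207.6]
eef_rot: [0.784, 0.621, 0.0, 0.0]
force: [0.2, 1.1, 0.7]
grip_width: 39.9
```

>>> servo_tool(travel=[[0,-31,0],[0,-31,0],[0,-20,0],[0,0,0],[0,0,0]], turn=[[0,0,0],[0,0,0],[0,0,0],[0,0,0],[0,0,0]])

```text
time: 19.38
eef_pos: [397.0, -4.4, 207.7]
eef_rot: [0.784, 0.621, 0.001, 0.001]
force: [-0.2, -0.4, -0.0]
grip_width: 39.9
```

```bash
python3 g.py
python3 - <<'E'
from h import *
from rig import arm
c=arm.capture('side');t=arm.capture('top')
cv2.imwrite('pics/f.png',np.vstack([np.hstack([cv2.resize(x,(300,300),interpolation=cv2.INTER_CUBIC) for x in r]) for r in ((c['image'][130:210,235:315,::-1],t['image'][130:210,185:265,::-1]),(c['image'][165:265,310:410,::-1],t['image'][105:185,272:352,::-1]))]))
cv2.imwrite('pics/ft.png',t['image'][:,:,::-1])
W=cloud(t)
for k,b in {'no':(200,140,250,195),'mo':(282,118,342,170)}.items():
    P,r,cen,m=rim(t,b,40);print(k,r,cen.round(1))
    w=W[b[1]:b[3],b[0]:b[2]].reshape(-1,3);m=w[(w[:,2]>60)&(w[:,2]<100)];print(' bar',len(m),m.mean(0).round(1),np.median(m[:,2]),cv2.minAreaRect(m[:,:2].astype(np.float32)))
    # plane tilt of bar: z vs xy
    A=np.c_[m[:,:2]-m[:,:2].mean(0),np.ones(len(m))];print(' slope',np.linalg.lstsq(A,m[:,2],rcond=None)[0].round(3))
E
```

```text
t 19.38 p [397.   -4.4 207.7] th 76.8 tilt 0.15 q [ -0.6   1.8 -13.1  74.9  -0.   12.6] F [-0.2 -0.4 -0. ] grip 39.9
no ((528.8711547851562, 92.38914489746094), (136.5001678466797, 116.68095397949219), 1.1982029676437378) [526.2 102.2]
 bar 79 [536.  102.2  76.7] 77.29401358860218 ((535.9140014648438, 102.73701477050781), (10.920690536499023, 49.485294342041016), 87.32269287109375)
 slope [1.7000e-02 1.6700e-01 7.6721e+01]
mo ((612.4057006835938, -142.68844604492188), (131.01629638671875, 95.97112274169922), 76.87728118896484) [ 606.5 -141.3]
 bar 82 [ 607.8 -143.5   77.1] 77.19395508093078 ((607.9130859375, -143.6590576171875), (11.964746475219727, 48.015689849853516), 77.14637756347656)
 slope [2.4000e-02 1.2200e-01 7.7091e+01]
```

View pics/f.png

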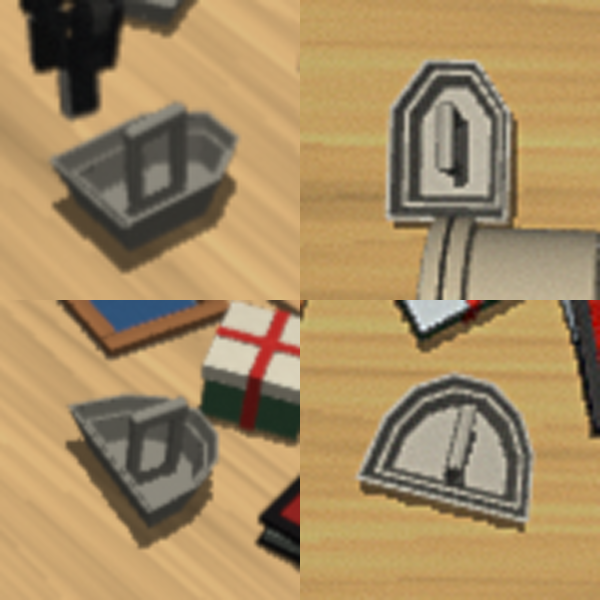

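View pics/ft.png

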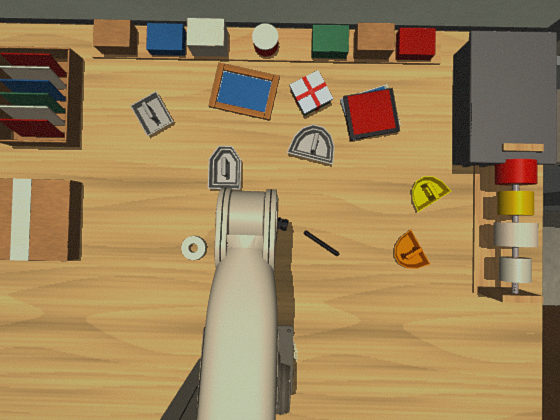

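Both are concentric and flat. The bar tops read z about 77.2, against 72–73 on the bench, which is the expected +4 mm. Nothing is touching the arm. Handing in.

```bash
python3 -c "
from rig import arm
print(arm.hand_in(), arm.read_state()['time'])"
```

```text
the job is handed in; nothing more can be done
the job is handed in; nothing more can be done
```

I nested both trays in the order asked: the blunt-nosed handled tray into its deep partner, then the grey half-moon one into its deep partner. I didn't touch the oblong tray or the yellow and orange half-moons, and I handed in at about 19.5 s.

**Last checks:**
- **Seating:** both handle tops read about 77 mm high, against 72–73 mm on the bench. That matches the 4 mm rise expected when fully home.
- **Alignment:** both inserts look concentric and turned the right way in both views, and their handles line up with the deep trays to about 3° or better.
- **Deep trays:** neither moved from where it first stood.
- **Contact:** the robot was clear of everything when I handed in.

**What failed or disagreed:**
- **Missed grasp:** my first grasp on the nosed tray closed just above the handle. The camera showed the real fingertips about 25 mm above the reported tool position. I went about 25 mm lower, and both grasps then held (about 11 mm finger opening, bar 12 mm).
- **Rim measurement:** the final automatic rim reading of the nosed deep tray was spoiled by the arm appearing in the picture. For that tray I relied on the clean reading taken right after it was filled, plus the last pictures.
- **Handle slope:** the final depth fit gave a small slope across each handle. I put it down to noise, since the pictures show both trays flat.

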